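# Run up the touch slider of the induction hob

### The job

The double induction hob has, in front of each cooking ring, a touch slider: an arc of five printed dots that grow from small to large. For the ring on which the lidded saucepan stands, put the closed fingertips on the smallest dot and run them lightly over the glass along the arc, staying on the line and touching every dot in turn up to the largest, and finish with the fingertips still resting gently on the largest dot (the program ends while holding that touch, which keeps the boost on). Do not touch the other ring's dots or the on/off key, and leave the pan, the bowl, the tin and the spatula where they are.

Things in the scene. Friction and masses are not known exactly. Their poses are not given: they have to be found in the camera images.
- hob: double induction hob, rigid black glass top, 380 (x) by 600 (y) by 65 mm high, fixed. Origin: centre of the underside, glass at z = +65 mm. Own -x: front, towards the robot; +y: left as the robot sees it. Cooking rings (white circles, 180 mm) centred at x = +45, y = +150 mm (left) and -150 mm (right). In front of each, five white dots joined by a thin line, on an arc of 160 mm radius about the ring's centre
- onoff: on/off key printed on the glass between the two arcs near the front edge: a white broken circle with a short stroke, 18 mm across; touch field 27 mm across. Origin: its centre, on the glass surface
- saucepan: steel saucepan with its lid on, about 1 kg, loose on one of the two cooking rings (left if its y in the hob's frame is positive, else right): 166 mm across, 90 mm high, 113 mm with the black lid knob; a long handle along its own +x reaches 245 mm from the axis, 54 to 82 mm above the base. Origin: centre of its underside
- bowl: empty white ceramic bowl without handle, 170 mm across the rim, 75 mm high, loose on the other cooking ring. Origin: centre of its underside
- tin: open steel tin of pecans, 84 mm across, 108 mm high, standing on the worktop left of the hob. Origin: centre of its underside
- spatula: spatula 260 mm long lying flat on the worktop right of the hob along its own x. Origin: on its underside near the middle
- dot_left1: smallest dot of the left ring's arc (6 mm across, white), number 1 of 5 from the smallest at the arc's left (+y) end to the largest at its right (-y) end; neighbours 42 mm apart (15.2 degrees of arc), the middle one straight in front (-x) of the ring's centre. Origin: its centre, on the glass surface, 65 mm above the worktop. A touch counts anywhere on its round touch field, 27 mm across, 0.4 mm proud of the glass
- dot_left2: second dot of the left ring's arc (9.5 mm across, white), number 2 of 5 from the smallest at the arc's left (+y) end to the largest at its right (-y) end; neighbours 42 mm apart (15.2 degrees of arc), the middle one straight in front (-x) of the ring's centre. Origin: its centre, on the glass surface, 65 mm above the worktop. A touch counts anywhere on its round touch field, 27 mm across, 0.4 mm proud of the glass
- dot_left3: middle dot of the left ring's arc (13 mm across, white), number 3 of 5 from the smallest at the arc's left (+y) end to the largest at its right (-y) end; neighbours 42 mm apart (15.2 degrees of arc), the middle one straight in front (-x) of the ring's centre. Origin: its centre, on the glass surface, 65 mm above the worktop. A touch counts anywhere on its round touch field, 27 mm across, 0.4 mm proud of the glass
- dot_left4: fourth dot of the left ring's arc (16.5 mm across, white), number 4 of 5 from the smallest at the arc's left (+y) end to the largest at its right (-y) end; neighbours 42 mm apart (15.2 degrees of arc), the middle one straight in front (-x) of the ring's centre. Origin: its centre, on the glass surface, 65 mm above the worktop. A touch counts anywhere on its round touch field, 27 mm across, 0.4 mm proud of the glass
- dot_left5: largest dot of the left ring's arc (20 mm across, white), number 5 of 5 from the smallest at the arc's left (+y) end to the largest at its right (-y) end; neighbours 42 mm apart (15.2 degrees of arc), the middle one straight in front (-x) of the ring's centre. Origin: its centre, on the glass surface, 65 mm above the worktop. A touch counts anywhere on its round touch field, 27 mm across, 0.4 mm proud of the glass
- line_left2: the thin printed line of the left ring's arc midway between dots 2 and 3, on the glass surface (origin there). Touch field 8 mm along the arc by 24 mm across it, 0.4 mm proud of the glass; fingertips that slide along the arc from dot to dot pass over it
- line_left3: the thin printed line of the left ring's arc midway between dots 3 and 4, on the glass surface (origin there). Touch field 8 mm along the arc by 24 mm across it, 0.4 mm proud of the glass; fingertips that slide along the arc from dot to dot pass over it
- line_left4: the thin printed line of the left ring's arc midway between dots 4 and 5, on the glass surface (origin there). Touch field 8 mm along the arc by 24 mm across it, 0.4 mm proud of the glass; fingertips that slide along the arc from dot to dot pass over it
- dot_right1: smallest dot of the right ring's arc (6 mm across, white), number 1 of 5 from the smallest at the arc's left (+y) end to the largest at its right (-y) end; neighbours 42 mm apart (15.2 degrees of arc), the middle one straight in front (-x) of the ring's centre. Origin: its centre, on the glass surface, 65 mm above the worktop. A touch counts anywhere on its round touch field, 27 mm across, 0.4 mm proud of the glass
- dot_right2: second dot of the right ring's arc (9.5 mm across, white), number 2 of 5 from the smallest at the arc's left (+y) end to the largest at its right (-y) end; neighbours 42 mm apart (15.2 degrees of arc), the middle one straight in front (-x) of the ring's centre. Origin: its centre, on the glass surface, 65 mm above the worktop. A touch counts anywhere on its round touch field, 27 mm across, 0.4 mm proud of the glass
- dot_right3: middle dot of the right ring's arc (13 mm across, white), number 3 of 5 from the smallest at the arc's left (+y) end to the largest at its right (-y) end; neighbours 42 mm apart (15.2 degrees of arc), the middle one straight in front (-x) of the ring's centre. Origin: its centre, on the glass surface, 65 mm above the worktop. A touch counts anywhere on its round touch field, 27 mm across, 0.4 mm proud of the glass
- dot_right4: fourth dot of the right ring's arc (16.5 mm across, white), number 4 of 5 from the smallest at the arc's left (+y) end to the largest at its right (-y) end; neighbours 42 mm apart (15.2 degrees of arc), the middle one straight in front (-x) of the ring's centre. Origin: its centre, on the glass surface, 65 mm above the worktop. A touch counts anywhere on its round touch field, 27 mm across, 0.4 mm proud of the glass
- dot_right5: largest dot of the right ring's arc (20 mm across, white), number 5 of 5 from the smallest at the arc's left (+y) end to the largest at its right (-y) end; neighbours 42 mm apart (15.2 degrees of arc), the middle one straight in front (-x) of the ring's centre. Origin: its centre, on the glass surface, 65 mm above the worktop. A touch counts anywhere on its round touch field, 27 mm across, 0.4 mm proud of the glass
- line_right2: the thin printed line of the right ring's arc midway between dots 2 and 3, on the glass surface (origin there). Touch field 8 mm along the arc by 24 mm across it, 0.4 mm proud of the glass; fingertips that slide along the arc from dot to dot pass over it
- line_right3: the thin printed line of the right ring's arc midway between dots 3 and 4, on the glass surface (origin there). Touch field 8 mm along the arc by 24 mm across it, 0.4 mm proud of the glass; fingertips that slide along the arc from dot to dot pass over it
- line_right4: the thin printed line of the right ring's arc midway between dots 4 and 5, on the glass surface (origin there). Touch field 8 mm along the arc by 24 mm across it, 0.4 mm proud of the glass; fingertips that slide along the arc from dot to dot pass over it

How it is judged:
By the outcome, as a careful person would: the job done as asked, in the order asked, and still so for the second after the job is handed in, while the arm keeps its last pose, push and grip.
It also fails if it takes over 48 s, if anything falls off the work surface, if the arm or the gripper's body presses on something with over 40 N, if the wrist force passes 120 N, or if a joint passes its speed limit or range.

### The arm

A 6-joint arm with a two-finger parallel gripper is mounted at the origin on the work surface. World frame = base frame: x ahead of the robot, y to its left, z up, the work surface at z = 0. Lengths are in mm, angles in rad, forces in N, time in s.
With the tool pointing down it reaches from about 200 to 875 mm from the base axis. Payload 3.4 kg.
Tool frame: the origin (TCP) lies midway between the tips of the shut fingers; the grasp point (between the pads) lies 19 mm behind it; z points along the fingers, x is the direction in which the jaws open and shut, and the axes are right-handed (so a half turn about z gives the same grasp; the last joint's range is limited). The gripper opens to 94 mm and grips with 3 to 60 N. Pads are 16 mm wide; open, the fingers measure 119 mm over their backs; the gripper's body (75 mm by 177 mm) begins 78 mm behind the grasp point.
Start: joints at [1.142, 0.276, 1.505, -0, 1.361, -0.121], TCP at [174.221, 548.008, 205.493] pointing down, gripper open.
Joint ranges: [-2.89, 2.89], [-0.75, 2.08], [0.22, 2.7], [-1.18, 4.32], [0.11, 2.71], [-2.7, 2.7]. Speed limits (rad/s): [2.57, 2.57, 3.14, 3.14, 3.14, 3.14].

### API

Orientations are given as a 3x3 rotation matrix whose columns are the frame's x, y, z axes.
In Python, from rig import sensors, capture, camera_params, order, boxes_of gives the robot as it stands. The module is installed in compiled form; this text tells all that it offers.
- The arm moves only by the tool send_rows, never from a script. Its argument "rows" is a list of rows, each a list of 7 numbers: the shift along the world's x, y, z in m, then the turn, a rotation vector about the world's x, y, z in rad, then the gripper's target within -1 to 1 (fully open at 1, half-way at 0, shut at -1). A call has 1 to 10 rows; each row shifts and turns the commanded pose from where the row before left it; what a row does not reach is not made up. A row lasts 1/12 s, in which the tool goes at most 41.7 mm and 7.16 degrees, less where a joint would pass 70% of its speed; a pose out of reach is approached as far as the arm can. A call with a gripper value outside its range is refused whole. The fingers move at their own pace and stop on an object; "force" is the grip in N (left out, the last holds). Time passes only in rows, so rows that do not move let the fingers close. It gives the time, the measured TCP pose, the force and the opening at its end, in the units of the state.
- sensors.sense(): the state, without advancing time (a new reading comes with each control period).
- capture(name): name is "side" or "top" or "wrist"; returns the picture (400x640x3 uint8, red, green, blue); there is no depth.
- camera_params(name): a dict with "fx", "fy", "cx", "cy" (pixels), "k1" (the pictures are not rectified: a ray, as slopes to the right and down, at radius r is drawn at 1 + k1 r^2 times it, then the intrinsics apply), "world_from_camera" (4x4, takes a point from camera to world coordinates). Camera axes: x right, y up, looking along -z (the intrinsics and any distortion apply to the point x, -y, -z); pixel columns grow to the right and rows downward; lengths in mm; the calibration is good to about 2 mm. A picture is of the moment at which its call begins: read the wrist's pose just before it. camera_params takes no time and is no camera call; for the wrist camera it gives the pose at the moment of the call.
- order.close_job(): hands the job in, once; it reports no verdict.
Trained networks look in the newest picture that a camera, given by its name, has taken for a name from the list of things; names that differ only in an ending like _2 or _b are one class to them, and where a whole thing is asked for, a point or a joint stands for the part that bears it (a point fixed in the world has none). Each returns a list of dicts, best first, with "p" (0 to 1); they miss things now and then, are a little off and sometimes report something else, mostly with a low value. They report only what shows in the picture. A call takes as long as a camera call.
- boxes_of(camera, target): "uv" ([column, row] in pixels, amid what is visible of it).
The state is a dict: "clock": time; "joints": joint angles; "joint_vel": joint speeds; "joint_efforts": joint torques, N m; "ee_pos": TCP position; "orientation": TCP orientation; "ft_force": force on the tool from outside, world axes, zero at the start; "torque": the same for the moment, N m; "grip_width": opening from 0.0 (shut) to 1.0 (fully open).
Only numpy, scipy, OpenCV 4.12 (cv2) and the standard library are available. Lean on these libraries where they do the work, as an engineer would, in place of code of your own. Each camera call takes 0.05 s, during which the arm holds its last target.

## Working session

There is one attempt and no reset: what is moved stays moved. The work goes in short steps, Python scripts to look and compute and a tool call to move; the robot and the scene stay as the last step left them, time stands still between calls to the robot, and variables do not carry over. Pictures are saved under pics/ and viewed, and the job is handed in when it is done.

Besides the shell and the picture viewer there is one more tool, called after "Request:" in YAML: its name, and indented under it one key for each argument. send_rows: Moves the arm, as the interface text tells. Its arguments: {"type":"object","properties":{"rows":{"type":"array"},"force":{"type":"number"}},"required":["rows"]}

```bash
mkdir -p pics
python3 - <<'E'
from rig import sensors, capture, camera_params, order, boxes_of
import cv2,numpy as np
for n in ("top","side","wrist"):
    im=capture(n); cv2.imwrite(f"pics/{n}0.png",im[:,:,::-1])
    p=camera_params(n); print(n,p)
    for t in ("saucepan","onoff","bowl","hob"):
        print(t,[(d["uv"],round(d["p"],2)) for d in boxes_of(n,t)][:2])
s=sensors.sense();print(s)
E
```

```text
top {'fx': 456.32575205370824, 'fy': 456.32575205370824, 'cx': 323.1302307366271, 'cy': 193.50562231920438, 'k1': -0.09771212892639751, 'world_from_camera': array([[ 2.47956386e-02,  9.95965358e-01, -8.62448965e-02,
         4.29062889e+02],
       [-9.99666743e-01,  2.53223316e-02,  5.01814862e-03,
         2.78939357e+01],
       [ 7.18182405e-03,  8.60917266e-02,  9.96261329e-01,
         1.72139391e+03],
       [ 0.00000000e+00,  0.00000000e+00,  0.00000000e+00,
         1.00000000e+00]])}
saucepan [([272.4, 161.2], 0.63)]
onoff []
bowl [([359.1, 175.0], 0.93)]
hob [([312.5, 196.0], 0.6)]
side {'fx': 447.7984733807265, 'fy': 447.7984733807265, 'cx': 327.35328084893644, 'cy': 199.97988442786436, 'k1': -0.04479022211226369, 'world_from_camera': array([[ 7.22234621e-01,  3.86213018e-01, -5.73774047e-01,
        -3.74183886e+02],
       [-6.91423710e-01,  3.82029757e-01, -6.13177396e-01,
        -9.72163563e+02],
       [-1.76183327e-02,  8.39578924e-01,  5.42951954e-01,
         9.58686016e+02],
       [ 0.00000000e+00,  0.00000000e+00,  0.00000000e+00,
         1.00000000e+00]])}
s
[... 753 characters left out ...]
953e-05,
        1.36072007e+00, -1.20979193e-01]), 'joint_vel': array([ 0.0008287 ,  0.00056161,  0.00159946,  0.00167085,  0.00054579,
       -0.00035033]), 'joint_efforts': array([-3.46461629e-04, -4.04364216e+01, -2.37474757e+01,  7.03133550e-02,
        2.44919647e-02,  7.34944393e-06]), 'ee_pos': array([174.21932424, 548.0127682 , 205.55754026]), 'orientation': array([[ 3.02962835e-01,  9.53002367e-01,  9.15901687e-05],
       [ 9.53002352e-01, -3.02962847e-01,  1.73764065e-04],
       [ 1.93345984e-04,  3.46415923e-05, -9.99999981e-01]]), 'ft_force': array([0.21078754, 0.52355838, 0.41766401]), 'torque': array([ 0.02220191,  0.04754205, -0.00131919]), 'grip_width': 0.9994478724394062}
```

Run:
```python
import cv2
t=cv2.imread("pics/top0.png");c=t[110:290,200:430];cv2.imwrite("pics/topc.png",cv2.resize(c,None,fx=3.4,fy=3.3,interpolation=cv2.INTER_CUBIC))
t=cv2.imread("pics/side0.png");cv2.imwrite("pics/sidec.png",cv2.resize(t[100:320,200:480],None,fx=2.7,fy=2.7,interpolation=cv2.INTER_CUBIC))
```

```text
(no output)
```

View pics/topc.png

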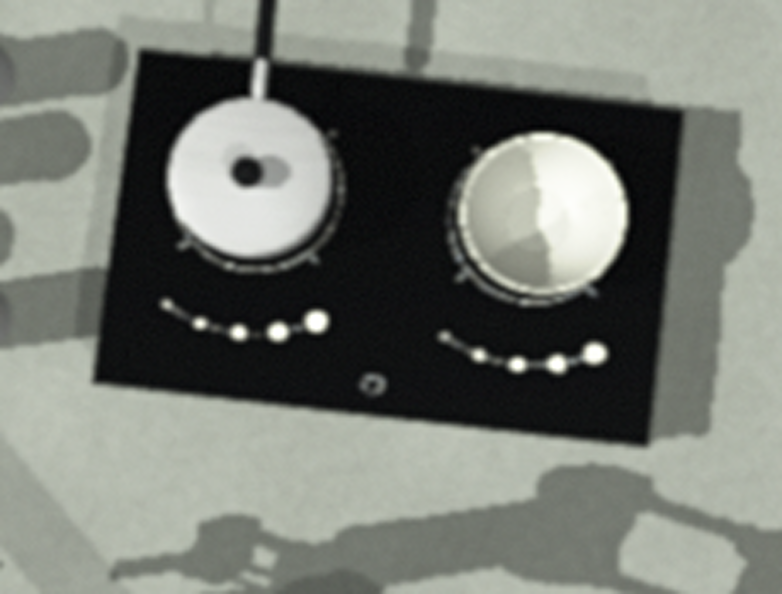

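View pics/sidec.png

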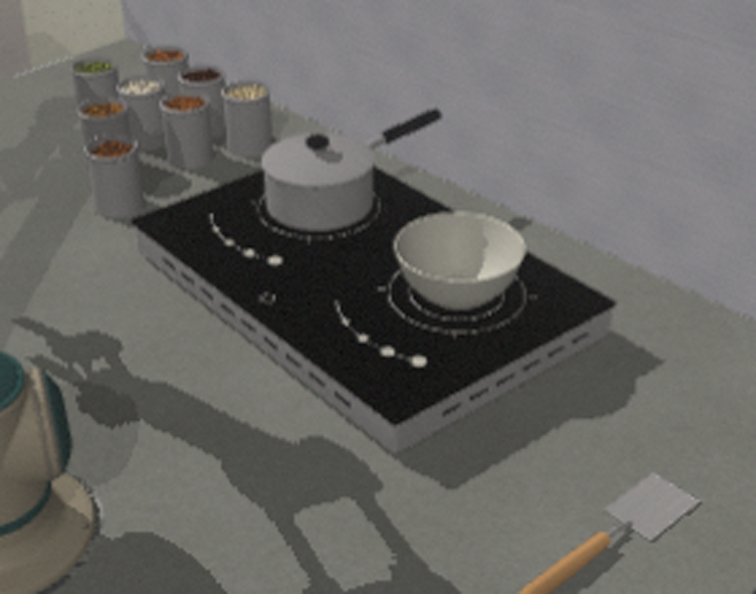

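View pics/wrist0.png

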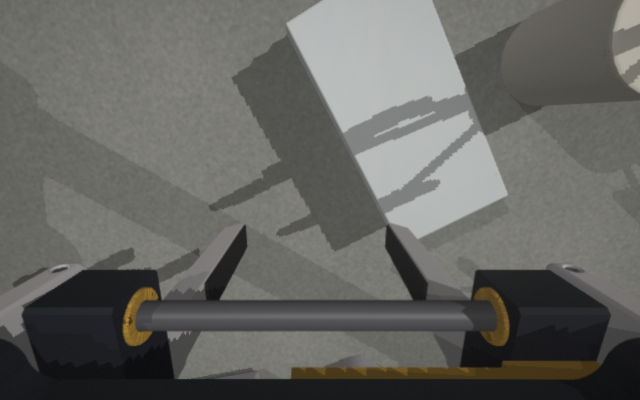

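The pan stands on the left ring (top view, pan at about (273,161), bowl at about (359,175)), with the left arc's dots at crop pixels (166,304) to (316,321). Next I'll fit the hob pose.

```bash
cat > h.py <<'E'
import numpy as np,cv2
from scipy.optimize import least_squares
def proj(P,p):
    T=np.linalg.inv(p["world_from_camera"]);c=(T[:3,:3]@np.atleast_2d(P).T).T+T[:3,3]
    x=c[:,0]/-c[:,2];y=-c[:,1]/-c[:,2];f=1+p["k1"]*(x*x+y*y)
    return np.c_[p["cx"]+p["fx"]*x*f,p["cy"]+p["fy"]*y*f]
def hobdots():
    o=[]
    for cy in (150,-150):
        for k in range(5):
            a=np.deg2rad(15.2)*(2-k); o.append([45-160*np.cos(a),cy+160*np.sin(a),65])
    return np.array(o)
def place(q,P):
    c,s=np.cos(q[2]),np.sin(q[2]);P=np.atleast_2d(P)
    return np.c_[q[0]+c*P[:,0]-s*P[:,1],q[1]+s*P[:,0]+c*P[:,1],P[:,2]]
def centroid(g,uv,r=5,th=70):
    u,v=np.round(uv).astype(int);w=g[v-r:v+r+1,u-r:u+r+1].astype(float);w=np.clip(w-th,0,None)
    Y,X=np.mgrid[v-r:v+r+1,u-r:u+r+1]
    return np.array([(w*X).sum(),(w*Y).sum()])/w.sum() if w.sum()>0 else None
E
python3 - <<'E'
from h import *
from rig import camera_params
D=hobdots()
init={"top":[(166,304),(200,324),(239,333),(278,332),(316,321),(445,337),(479,355),(517,365),(557,364),(595,353)],
"side":[(211,217),(229,242),(249,253),(275,260)]}
res={}
obs={}
for n in ("top","side"):
    g=cv2.cvtColor(cv2.imread(f"pics/{n}0.png"),cv2.COLOR_BGR2GRAY)
    P=np.array(init[n],float)
    P=P/[3.4,3.3]+[200,110] if n=="top" else P/2.7+[200,100]
    P-=0.35
    obs[n]=np.array([centroid(g,x,4 if n=="top" else 3) for x in P]);print(n,np.round(obs[n]-P,1).tolist())
idx={"top":range(10),"side":[0,1,2,4]}
idx["side"]=[1,2,3,4]
def f(q,ns):
    return np.concatenate([(proj(place(q,D[list(idx[n])]),camera_params(n))-obs[n]).ravel() for n in ns])
for ns in (("top",),("side",),("top","side")):
    s=least_squares(f,[450,0,-0.1],args=(ns,),x_scale=[10,10,.1]);print(ns,s.x,np.round(s.fun.reshape(-1,2),1).tolist())
    print(np.round(place(s.x,D[:5]),1).tolist())
E
```

```text
top [[0.5, 0.3], [-0.0, -0.3], [-0.2, -0.3], [-0.0, -0.1], [-0.0, 0.0], [0.2, -0.0], [-0.0, -0.1], [0.1, -0.3], [-0.1, -0.2], [-0.3, 0.1]]
side [[0.4, 0.6], [-0.6, -0.3], [-0.0, -0.2], [-0.1, 0.0]]
('top',) [ 6.06613331e+02  5.18420371e+01 -9.19013819e-02] [[-0.4, -0.2], [0.1, -0.0], [0.1, 0.1], [0.1, 0.1], [0.1, 0.1], [-0.4, -0.3], [0.0, 0.0], [0.0, 0.1], [0.1, 0.1], [0.2, -0.0]]
[[535.2, 290.4, 65.0], [515.3, 253.0, 65.0], [505.9, 211.8, 65.0], [507.6, 169.5, 65.0], [520.3, 129.1, 65.0]]
('side',) [ 6.09937949e+02  5.51129359e+01 -9.80186453e-02] [[1.1, 2.9], [0.1, -0.7], [-0.5, -1.0], [-0.6, -1.0]]
[[540.0, 294.1, 65.0], [519.8, 256.8, 65.0], [510.2, 215.6, 65.0], [511.6, 173.4, 65.0], [524.1, 132.9, 65.0]]
('top', 'side') [ 6.07044622e+02  5.18805228e+01 -9.41675381e-02] [[-0.4, -0.5], [0.1, -0.3], [-0.0, -0.1], [0.0, -0.1], [0.0, -0.1], [-0.4, -0.4], [-0.1, -0.0], [-0.1, 0.0], [0.0, 0.1], [0.2, -0.0], [0.9, 3.6], [-0.0, -0.0], [-0.6, -0.3], [-0.6, -0.3]]
[[536.2, 290.6, 65.0], [516.2, 253.3, 65.0], [506.7, 212.0, 65.0], [508.3, 169.7, 65.0], [520.9, 129.4, 65.0]]
```

View pics/top0.png

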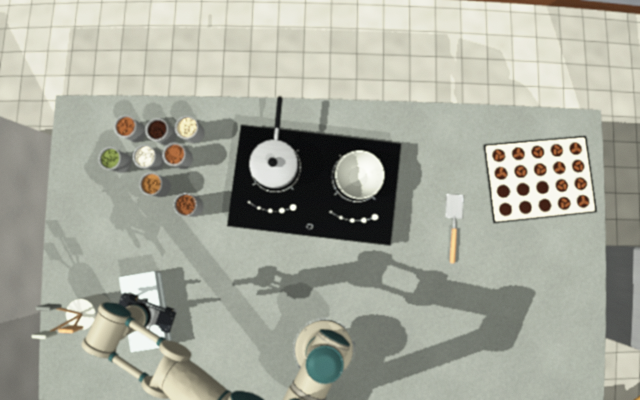

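View pics/side0.png

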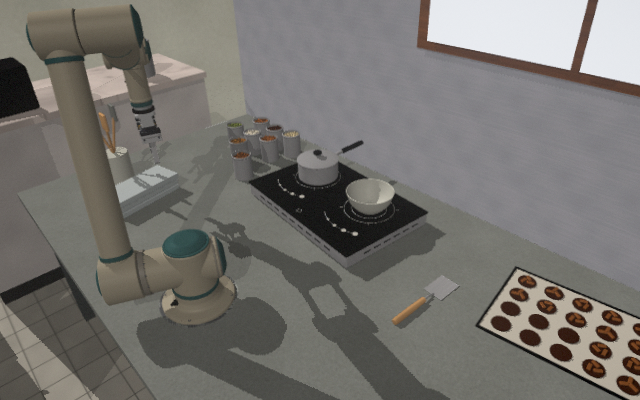

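Request:
send_rows:
  rows:
    - [0.026, -0.018, 0, 0, 0, 0.0213, -1]
    - [0.026, -0.018, 0, 0, 0, 0.0213, -1]
    - [0.026, -0.018, 0, 0, 0, 0.0213, -1]
    - [0.026, -0.018, 0, 0, 0, 0.0213, -1]
    - [0.026, -0.018, 0, 0, 0, 0.0213, -1]
    - [0.026, -0.018, 0, 0, 0, 0.0213, -1]
    - [0.026, -0.018, 0, 0, 0, 0.0213, -1]
    - [0.026, -0.018, 0, 0, 0, 0.0213, -1]
    - [0.026, -0.018, 0, 0, 0, 0.0213, -1]
    - [0.026, -0.018, 0, 0, 0, 0.0213, -1]
  force: 20

```text
clock: 1.58
ee_pos: [435.3, 367.0, 205.7]
orientation: [[0.094, 0.996, 0.0], [0.996, -0.094, 0.0], [0.0, 0.0, -1.0]]
ft_force: [-0.2, 0.1, 0.1]
grip_width: 0.328
```

Request:
send_rows:
  rows:
    - [0.026, -0.018, 0, 0, 0, 0, -1]
    - [0.026, -0.018, 0, 0, 0, 0, -1]
    - [0.026, -0.018, 0, 0, 0, 0, -1]
    - [0.0, -0.024, 0, 0, 0, 0, -1]
    - [0, 0, 0, 0, 0, 0, -1]
    - [0, 0, 0, 0, 0, 0, -1]

```text
clock: 2.08
ee_pos: [512.4, 289.2, 205.4]
orientation: [[0.097, 0.995, -0.001], [0.995, -0.097, 0.0], [0.0, -0.001, -1.0]]
ft_force: [0.2, 0.1, 0.0]
grip_width: 0.007
```

Run:
```python
from h import *
from rig import sensors, capture, camera_params
p=camera_params("wrist");im=capture("wrist");np.save("w1.npy",im)
b=im[:,:,::-1].copy()
for q in ([606.8,51.9,-.0925],):
    for u,v in proj(place(q,hobdots()),p): 
        if 0<u<640 and 0<v<400: cv2.circle(b,(int(u),int(v)),3,(0,0,255),1); print(u,v)
cv2.imwrite("pics/w1.png",b)
s=sensors.sense();print(s["clock"],s["ee_pos"],s["orientation"],s["ft_force"],s["grip_width"],s["joints"])
```

```text
319.8421039910809 205.98089652348074
286.07099325045584 192.58989095352422
249.45709415726054 188.0576571178807
213.47286551709158 192.93498654708705
181.5178552187259 206.64159332825355
63.08706336477124 207.22477997667838
25.58959877742535 193.81830913729004
2.1333 [512.08921976 290.12150943 205.53031794] [[ 9.56254747e-02  9.95417339e-01 -3.00792750e-04]
 [ 9.95417021e-01 -9.56251776e-02  8.82513100e-04]
 [ 8.49705481e-04 -3.83804958e-04 -9.99999565e-01]] [-0.5427216  -0.15358803 -0.44452532] 0.004313594992225288 [ 3.96646157e-01  2.96211965e-01  1.47547083e+00  9.49303372e-04
  1.36984645e+00 -1.07856793e+00]
```

View pics/w1.png

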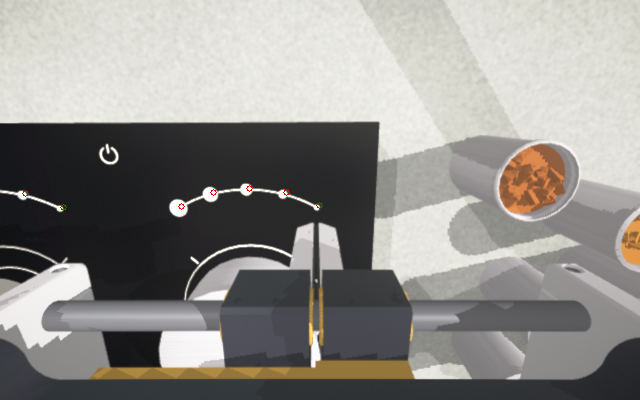

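The predicted dots (red) fall on the imaged dots, from (180,208) for the largest to (319,207) for the smallest, about 2 px off at most. I'll refine the fit with this view.

Run:
```python
from h import *
from rig import camera_params
p=camera_params("wrist");g=cv2.cvtColor(np.load("w1.npy"),cv2.COLOR_RGB2GRAY)
D=hobdots()[:5];P=[(319,207),(284,194),(248,189),(211,194),(179,208)]
def cc(uv):
    w=(g>140).astype(np.uint8);r=11;u,v=uv
    n,l,st,c=cv2.connectedComponentsWithStats(cv2.morphologyEx(w,cv2.MORPH_OPEN,np.ones((4,4),np.uint8)))
    k=l[v,u];return c[k],st[k,4],k
o=[cc(x) for x in P];print(o)
O=np.array([x[0] for x in o]);ok=[i for i,x in enumerate(o) if 5<x[1]<500 and x[2]]
print(ok)
s=least_squares(lambda q:(proj(place(q,D[ok]),p)-O[ok]).ravel(),[606.8,51.9,-.09],x_scale=[10,10,.1])
print(s.x,np.round(s.fun,1));print(np.round(place(s.x,D),1).tolist())
```

```text
[(array([317., 208.]), np.int32(25), np.int32(10)), (array([283.5       , 194.80555556]), np.int32(72), np.int32(6)), (array([246.85365854, 190.16260163]), np.int32(123), np.int32(3)), (array([211., 195.]), np.int32(187), np.int32(5)), (array([179.05447471, 208.54085603]), np.int32(257), np.int32(8))]
[0, 1, 2, 3, 4]
[ 6.08815373e+02  4.94998736e+01 -9.26129754e-02] [ 0.1  0.1 -0.1 -0.1  0.  -0.  -0.  -0.   0.   0. ]
[[537.6, 288.1, 65.0], [517.6, 250.7, 65.0], [508.2, 209.5, 65.0], [509.9, 167.2, 65.0], [522.6, 126.8, 65.0]]
```

Request:
send_rows:
  rows:
    - [0.0081, 0, -0.02, 0, 0, 0, -1]
    - [0.0081, 0, -0.02, 0, 0, 0, -1]
    - [0.0081, 0, -0.02, 0, 0, 0, -1]
    - [0, 0, -0.02, 0, 0, 0, -1]
    - [0, 0, -0.02, 0, 0, 0, -1]
    - [0, 0, -0.02, 0, 0, 0, -1]
    - [0, 0, -0.01, 0, 0, 0, -1]
    - [0, 0, 0, 0, 0, 0, -1]
    - [0, 0, 0, 0, 0, 0, -1]

```text
clock: 2.88
ee_pos: [536.2, 290.9, 75.6]
orientation: [[0.094, 0.996, -0.0], [0.996, -0.094, 0.0], [0.0, -0.0, -1.0]]
ft_force: [0.6, -0.0, 0.5]
grip_width: 0.007
```

Run:
```python
from h import *
from rig import sensors, capture, camera_params
p=camera_params("wrist");s=sensors.sense();im=capture("wrist");np.save("w2.npy",im)
b=im[:,:,::-1].copy()
for q in ([606.8,51.9,-.0925],[608.8,49.5,-.0926]):
    for u,v in proj(place(q,hobdots()),p): 
        if 0<u<640 and 0<v<400: cv2.circle(b,(int(u),int(v)),3,(0,0,255),1); print(u,v)
print(proj(s["ee_pos"],p))
cv2.imwrite("pics/w2.png",b)
print(s["clock"],s["ee_pos"],s["ft_force"],s["grip_width"])
for n in("side",):
    im=capture(n);cv2.imwrite("pics/s2.png",cv2.resize(im[120:270,230:430,::-1],None,fx=4,fy=4,interpolation=cv2.INTER_CUBIC))
```

```text
316.79796702832476 228.96377818663507
260.69965520497874 207.02752521443338
199.46629775639315 199.377240526954
139.87170305521545 207.2037946865142
88.47405974011494 229.34623665579002
313.7196698903488 231.8964347364523
257.7224564810959 210.08408302040726
196.6459470416412 202.47509848378647
137.23941771907033 210.2527190306008
86.03314885462117 232.2658694899809
[[317.5718801  235.73554376]]
2.8833 [536.18784204 290.8986278   75.61977476] [ 0.58261244 -0.03050852  0.50419781] 0.0066907878681678155
```

View pics/w2.png

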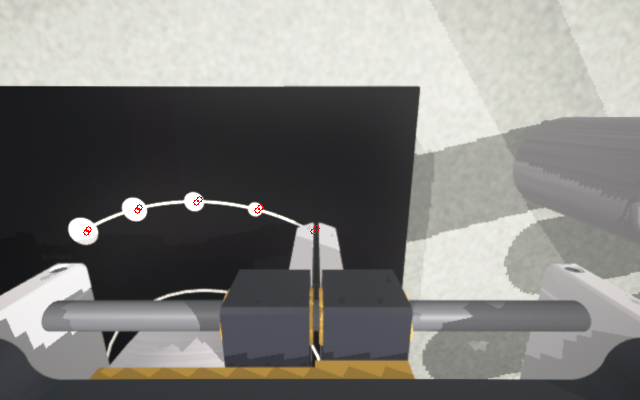

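View pics/s2.png

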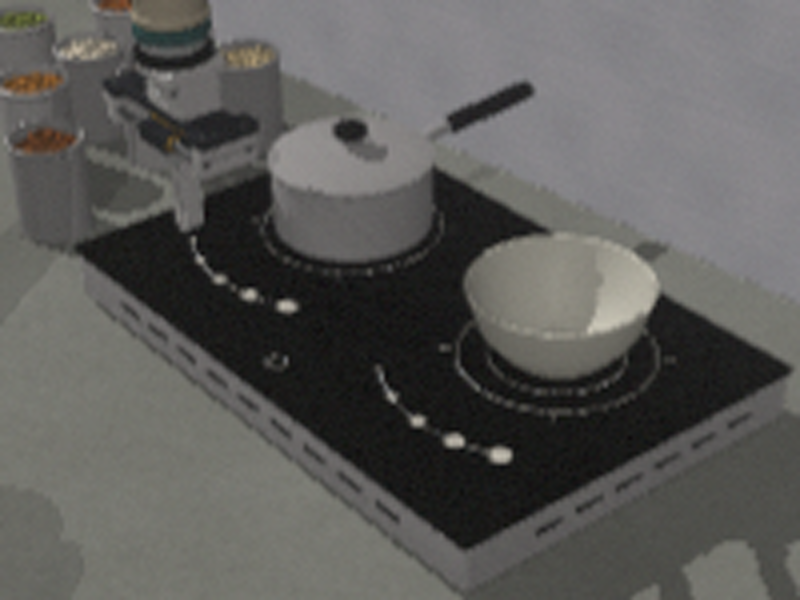

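The tips hover about 10 mm over the smallest dot, at (316,232) in the wrist view. The observed tips match the predicted TCP within about 1 mm, so the wrist view is the best relative measure. I'll refit on dots 2–5.

Run:
```python
from h import *
from rig import camera_params
p=camera_params("wrist");g=cv2.cvtColor(np.load("w2.npy"),cv2.COLOR_RGB2GRAY)
D=hobdots()[1:5];P=[(256,209),(194,202),(135,209),(83,232)]
w=cv2.morphologyEx((g>130).astype(np.uint8),cv2.MORPH_OPEN,cv2.getStructuringElement(2,(7,7)))
n,l,st,c=cv2.connectedComponentsWithStats(w)
O=np.array([c[l[v,u]] for u,v in P]);print(O,[st[l[v,u],4] for u,v in P])
s=least_squares(lambda q:(proj(place(q,D),p)-O).ravel(),[606.8,51.9,-.09],x_scale=[10,10,.1])
print(s.x,np.round(s.fun,1));A=place(s.x,hobdots()[:5]);print(np.round(A,1).tolist())
for m in range(5):
  a=np.deg2rad(15.2)
  th=np.linspace(2,-2,17)*a
q=s.x
arc=place(q,np.c_[45-160*np.cos(th),150+160*np.sin(th),65+0*th]);print(np.round(arc[:,:2],1).tolist());print(np.round(np.diff(arc[:,:2],axis=0)/2,2).tolist())
print("onoff dist?")
```

```text
[[254.75418994 208.81005587]
 [193.57460317 201.14285714]
 [133.94989562 208.89979123]
 [ 82.77018634 230.74068323]] [np.int32(179), np.int32(315), np.int32(479), np.int32(644)]
[ 6.08569123e+02  4.66519696e+01 -9.58621673e-02] [-0.5  0.1 -0.2  0.   0.3 -0.1  0.4 -0.1]
[[538.1, 285.5, 65.0], [518.0, 248.2, 65.0], [508.5, 207.0, 65.0], [510.0, 164.7, 65.0], [522.6, 124.3, 65.0]]
[[538.1, 285.5], [532.2, 276.7], [526.8, 267.5], [522.1, 258.0], [518.0, 248.2], [514.6, 238.1], [511.9, 227.9], [509.8, 217.5], [508.5, 207.0], [507.8, 196.4], [507.8, 185.8], [508.6, 175.2], [510.0, 164.7], [512.1, 154.3], [515.0, 144.1], [518.5, 134.0], [522.6, 124.3]]
[[-2.97, -4.4], [-2.67, -4.59], [-2.36, -4.75], [-2.04, -4.9], [-1.71, -5.02], [-1.37, -5.12], [-1.03, -5.2], [-0.68, -5.26], [-0.33, -5.29], [0.02, -5.3], [0.37, -5.29], [0.72, -5.26], [1.07, -5.2], [1.41, -5.11], [1.75, -5.01], [2.07, -4.88]]
onoff dist?
```

Request:
send_rows:
  rows:
    - [0.001, -0.004, 0, 0, 0, 0, -1]
    - [0, 0, -0.003, 0, 0, 0, -1]
    - [0, 0, -0.003, 0, 0, 0, -1]
    - [0, 0, -0.002, 0, 0, 0, -1]
    - [0, 0, 0, 0, 0, 0, -1]
    - [0, 0, 0, 0, 0, 0, -1]

```text
clock: 3.48
ee_pos: [537.4, 285.9, 67.3]
orientation: [[0.095, 0.995, -0.0], [0.995, -0.095, -0.0], [-0.0, -0.0, -1.0]]
ft_force: [0.2, 0.1, -1.1]
grip_width: 0.001
```

Request:
send_rows:
  rows:
    - [0, 0, -0.001, 0, 0, 0, -1]
    - [0, 0, 0, 0, 0, 0, -1]
    - [0, 0, 0, 0, 0, 0, -1]

```text
clock: 3.73
ee_pos: [537.5, 286.0, 66.5]
orientation: [[0.095, 0.996, -0.0], [0.996, -0.095, 0.0], [0.0, -0.0, -1.0]]
ft_force: [0.3, -0.4, 0.2]
grip_width: 0.001
```

Request:
send_rows:
  rows:
    - [0, 0, -0.0007, 0, 0, 0, -1]
    - [0, 0, 0, 0, 0, 0, -1]
    - [0, 0, 0, 0, 0, 0, -1]

```text
clock: 3.98
ee_pos: [537.5, 286.0, 65.8]
orientation: [[0.095, 0.996, -0.0], [0.996, -0.095, 0.0], [0.0, -0.0, -1.0]]
ft_force: [0.4, -0.2, -0.5]
grip_width: 0.006
```

Request:
send_rows:
  rows:
    - [0, 0, -0.0005, 0, 0, 0, -1]
    - [0, 0, 0, 0, 0, 0, -1]
    - [0, 0, 0, 0, 0, 0, -1]

```text
clock: 4.23
ee_pos: [537.5, 286.0, 65.7]
orientation: [[0.095, 0.996, 0.0], [0.996, -0.095, 0.0], [0.0, 0.0, -1.0]]
ft_force: [0.1, -0.0, 3.4]
grip_width: 0.005
```

Request:
send_rows:
  rows:
    - [0, 0, -0.0005, 0, 0, 0, -1]
    - [0, 0, 0, 0, 0, 0, -1]
    - [0, 0, 0, 0, 0, 0, -1]

```text
clock: 4.48
ee_pos: [537.6, 286.0, 65.7]
orientation: [[0.095, 0.996, 0.001], [0.996, -0.095, 0.0], [0.0, 0.0, -1.0]]
ft_force: [-1.3, -0.1, 6.9]
grip_width: 0.005
```

Request:
send_rows:
  rows:
    - [0, 0, -0.0005, 0, 0, 0, -1]
    - [0, 0, 0, 0, 0, 0, -1]
    - [0, 0, 0, 0, 0, 0, -1]

```text
clock: 4.73
ee_pos: [537.6, 286.1, 65.7]
orientation: [[0.095, 0.996, 0.001], [0.996, -0.095, 0.0], [0.0, 0.001, -1.0]]
ft_force: [-1.4, -1.4, 8.6]
grip_width: 0.007
```

Request:
send_rows:
  rows:
    - [0, 0, 0.0003, 0, 0, 0, -1]
    - [0, 0, 0, 0, 0, 0, -1]

```text
clock: 4.9
ee_pos: [537.6, 286.0, 65.7]
orientation: [[0.095, 0.996, 0.001], [0.996, -0.095, 0.0], [0.0, 0.001, -1.0]]
ft_force: [-1.3, -0.3, 7.4]
grip_width: 0.003
```

Run:
```python
from h import *
from rig import sensors, capture
a=capture("side");t=capture("top")
cv2.imwrite("pics/s3.png",cv2.resize(a[150:220,250:340,::-1],None,fx=7,fy=7,interpolation=cv2.INTER_CUBIC))
cv2.imwrite("pics/t3.png",cv2.resize(t[110:250,220:340,::-1],None,fx=4,fy=4,interpolation=cv2.INTER_CUBIC))
```

```text
(no output)
```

View pics/s3.png

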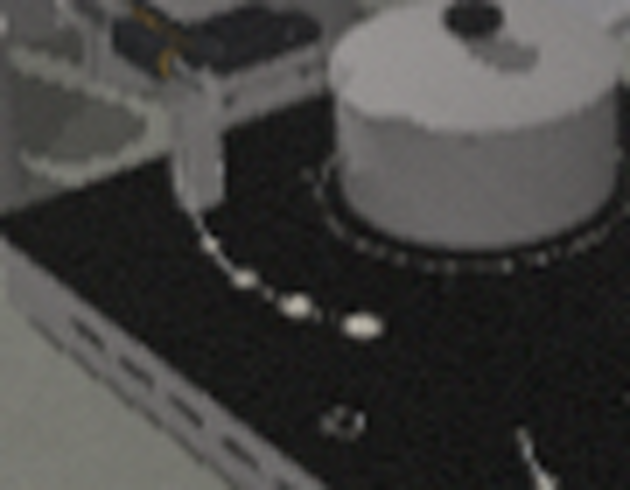

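View pics/t3.png

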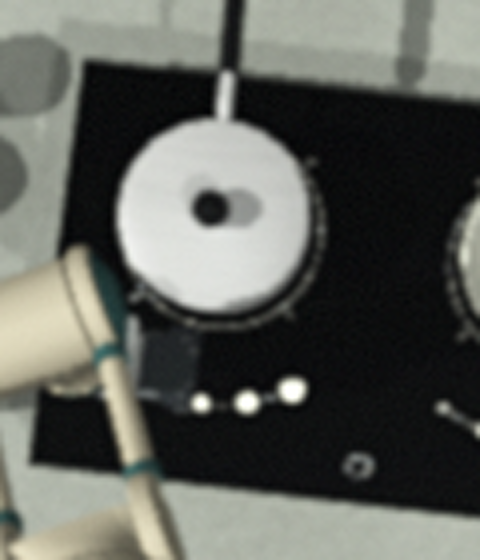

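The tips cover the small start of the arc, at (205,205) in the side crop. The gripper body clears the lid. I'll start the slide now.

Request:
send_rows:
  rows:
    - [-0.0015, -0.0022, 0, 0, 0, 0, -1]
    - [-0.0015, -0.0022, 0, 0, 0, 0, -1]
    - [-0.0015, -0.0022, 0, 0, 0, 0, -1]
    - [-0.0015, -0.0022, 0, 0, 0, 0, -1]
    - [-0.0013, -0.0023, 0, 0, 0, 0, -1]
    - [-0.0013, -0.0023, 0, 0, 0, 0, -1]
    - [-0.0013, -0.0023, 0, 0, 0, 0, -1]
    - [-0.0013, -0.0023, 0, 0, 0, 0, -1]

```text
clock: 5.67
ee_pos: [527.5, 268.6, 65.3]
orientation: [[0.095, 0.995, 0.003], [0.995, -0.095, 0.002], [0.002, 0.003, -1.0]]
ft_force: [2.4, 3.2, 5.4]
grip_width: 0.008
```

Request:
send_rows:
  rows:
    - [-0.0014, -0.0024, 0, 0, 0, 0, -1]
    - [-0.0013, -0.0024, 0, 0, 0, 0, -1]
    - [-0.0012, -0.0024, 0, 0, 0, 0, -1]
    - [-0.0012, -0.0024, 0, 0, 0, 0, -1]
    - [-0.001, -0.0024, 0, 0, 0, 0, -1]
    - [-0.001, -0.0024, 0, 0, 0, 0, -1]
    - [-0.001, -0.0024, 0, 0, 0, 0, -1]
    - [-0.001, -0.0024, 0, 0, 0, 0, -1]

```text
clock: 6.33
ee_pos: [518.8, 250.1, 65.7]
orientation: [[0.095, 0.995, 0.004], [0.995, -0.095, 0.003], [0.003, 0.003, -1.0]]
ft_force: [2.2, 5.3, 7.1]
grip_width: 0.004
```

Request:
send_rows:
  rows:
    - [-0.001, -0.0025, 0, 0, 0, 0, -1]
    - [-0.001, -0.0025, 0, 0, 0, 0, -1]
    - [-0.001, -0.0025, 0, 0, 0, 0, -1]
    - [-0.001, -0.0025, 0, 0, 0, 0, -1]
    - [-0.0008, -0.0026, 0, 0, 0, 0, -1]
    - [-0.0008, -0.0026, 0, 0, 0, 0, -1]
    - [-0.0007, -0.0026, 0, 0, 0, 0, -1]
    - [-0.0007, -0.0026, 0, 0, 0, 0, -1]

```text
clock: 7.0
ee_pos: [511.5, 229.9, 65.7]
orientation: [[0.095, 0.995, 0.003], [0.995, -0.095, 0.003], [0.004, 0.003, -1.0]]
ft_force: [1.9, 4.9, 7.9]
grip_width: 0.005
```

Request:
send_rows:
  rows:
    - [-0.0006, -0.0026, 0, 0, 0, 0, -1]
    - [-0.0006, -0.0026, 0, 0, 0, 0, -1]
    - [-0.0006, -0.0026, 0, 0, 0, 0, -1]
    - [-0.0006, -0.0026, 0, 0, 0, 0, -1]
    - [-0.0004, -0.0026, 0, 0, 0, 0, -1]
    - [-0.0004, -0.0026, 0, 0, 0, 0, -1]
    - [-0.0003, -0.0026, 0, 0, 0, 0, -1]
    - [-0.0003, -0.0026, 0, 0, 0, 0, -1]

```text
clock: 7.67
ee_pos: [507.4, 209.3, 65.6]
orientation: [[0.096, 0.995, 0.003], [0.995, -0.096, 0.004], [0.004, 0.002, -1.0]]
ft_force: [1.5, 6.5, 8.1]
grip_width: 0.006
```

Run:
```python
from h import *
from rig import capture
a=capture("side");t=capture("wrist")
x=cv2.resize(a[150:220,250:340,::-1],None,fx=6,fy=6,interpolation=cv2.INTER_CUBIC)
cv2.imwrite("pics/s4.png",x);cv2.imwrite("pics/w4.png",t[:,:,::-1])
```

```text
(no output)
```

View pics/s4.png

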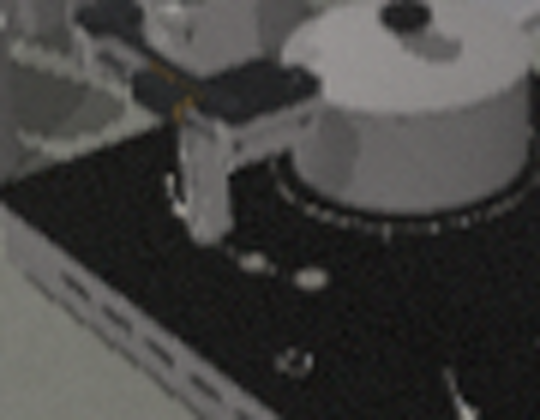

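View pics/w4.png

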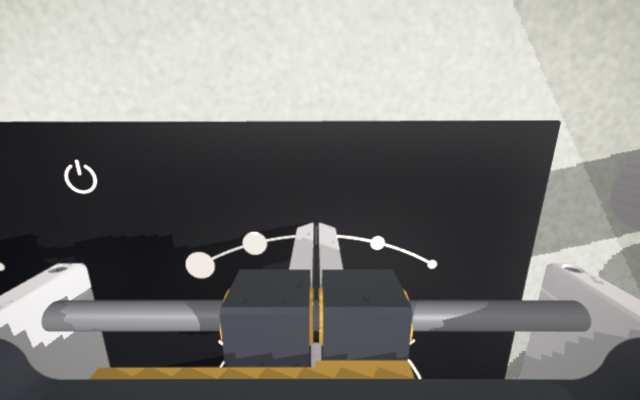

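On dot 3 in the wrist view, dots 2 and 4 sit at columns 377 and 254, symmetric about the tips at 316. The tips are also on the line, so I'll continue.

Request:
send_rows:
  rows:
    - [-0.0001, -0.0026, 0, 0, 0, 0, -1]
    - [-0.0001, -0.0026, 0, 0, 0, 0, -1]
    - [-0.0001, -0.0026, 0, 0, 0, 0, -1]
    - [-0.0001, -0.0026, 0, 0, 0, 0, -1]
    - [0, -0.0027, 0, 0, 0, 0, -1]
    - [0, -0.0027, 0, 0, 0, 0, -1]
    - [0.0001, -0.0027, 0, 0, 0, 0, -1]
    - [0.0001, -0.0027, 0, 0, 0, 0, -1]

```text
clock: 8.43
ee_pos: [506.7, 188.4, 65.6]
orientation: [[0.096, 0.995, 0.002], [0.995, -0.096, 0.004], [0.005, 0.001, -1.0]]
ft_force: [-0.2, 6.9, 9.3]
grip_width: 0.003
```

Request:
send_rows:
  rows:
    - [0.0002, -0.0027, 0, 0, 0, 0, -1]
    - [0.0002, -0.0027, 0, 0, 0, 0, -1]
    - [0.0002, -0.0027, 0, 0, 0, 0, -1]
    - [0.0002, -0.0027, 0, 0, 0, 0, -1]
    - [0.0004, -0.0026, 0, 0, 0, 0, -1]
    - [0.0004, -0.0026, 0, 0, 0, 0, -1]
    - [0.0004, -0.0026, 0, 0, 0, 0, -1]
    - [0.0004, -0.0026, 0, 0, 0, 0, -1]

```text
clock: 9.1
ee_pos: [508.5, 167.5, 65.6]
orientation: [[0.096, 0.995, 0.001], [0.995, -0.096, 0.005], [0.005, 0.0, -1.0]]
ft_force: [-0.9, 7.7, 11.1]
grip_width: 0.007
```

Request:
send_rows:
  rows:
    - [0.0006, -0.0026, 0.0001, 0, 0, 0, -1]
    - [0.0006, -0.0026, 0.0001, 0, 0, 0, -1]
    - [0.0006, -0.0026, 0.0001, 0, 0, 0, -1]
    - [0.0006, -0.0026, 0.0001, 0, 0, 0, -1]
    - [0.0008, -0.0026, 0, 0, 0, 0, -1]
    - [0.0008, -0.0026, 0, 0, 0, 0, -1]
    - [0.0008, -0.0026, 0, 0, 0, 0, -1]
    - [0.0008, -0.0026, 0, 0, 0, 0, -1]

```text
clock: 9.77
ee_pos: [512.9, 146.5, 65.6]
orientation: [[0.096, 0.995, -0.002], [0.995, -0.096, 0.004], [0.004, -0.002, -1.0]]
ft_force: [-3.0, 8.0, 10.4]
grip_width: 0.01
```

Request:
send_rows:
  rows:
    - [0.0009, -0.0025, 0, 0, 0, 0, -1]
    - [0.0009, -0.0025, 0, 0, 0, 0, -1]
    - [0.0009, -0.0025, 0, 0, 0, 0, -1]
    - [0.0009, -0.0025, 0, 0, 0, 0, -1]
    - [0.0011, -0.0025, 0, 0, 0, 0, -1]
    - [0.0011, -0.0025, 0, 0, 0, 0, -1]
    - [0.0011, -0.0025, 0, 0, 0, 0, -1]
    - [0.0011, -0.0025, 0, 0, 0, 0, -1]

```text
clock: 10.43
ee_pos: [520.1, 126.8, 65.6]
orientation: [[0.096, 0.995, -0.004], [0.995, -0.096, 0.005], [0.004, -0.004, -1.0]]
ft_force: [-3.0, 7.6, 11.4]
grip_width: 0.004
```

Run:
```python
from h import *
from rig import capture,sensors
s=sensors.sense();print(s["ee_pos"],s["ft_force"])
t=capture("wrist");cv2.imwrite("pics/w5.png",t[:,:,::-1])
t=capture("top");cv2.imwrite("pics/t5.png",cv2.resize(t[110:250,220:400,::-1],None,fx=4,fy=4,interpolation=cv2.INTER_CUBIC))
```

```text
[520.06957554 126.76565756  65.59231378] [-2.98994566  7.59035828 11.38735851]
```

View pics/w5.png

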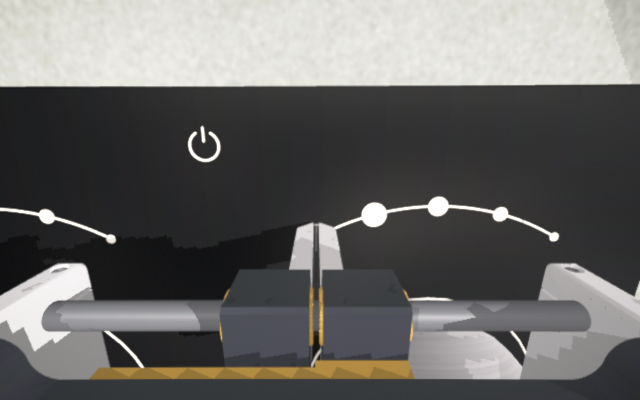

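View pics/t5.png

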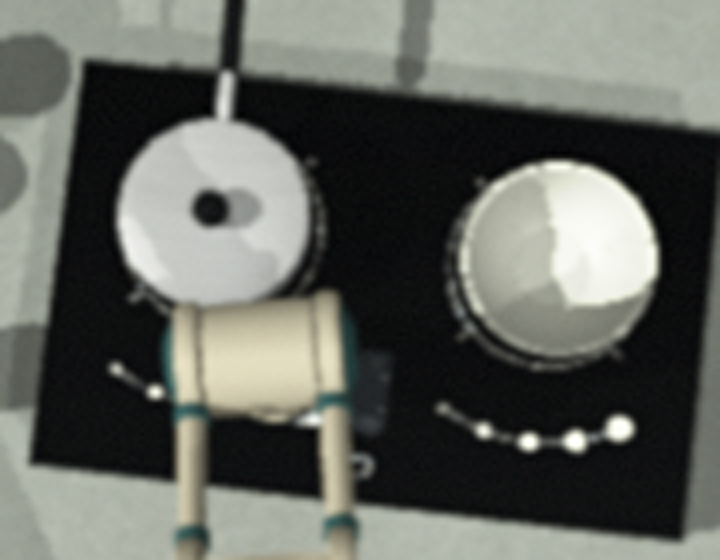

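Request:
send_rows:
  rows:
    - [0, 0.0005, 0.0003, 0, 0, 0, -1]
    - [0, 0.0005, 0.0003, 0, 0, 0, -1]
    - [0, 0, 0, 0, 0, 0, -1]
    - [0, 0, 0, 0, 0, 0, -1]
    - [0, 0, 0, 0, 0, 0, -1]
    - [0, 0, 0, 0, 0, 0, -1]

```text
clock: 11.03
ee_pos: [520.3, 126.4, 65.6]
orientation: [[0.095, 0.995, -0.003], [0.995, -0.095, 0.002], [0.002, -0.004, -1.0]]
ft_force: [-1.2, 5.2, 7.5]
grip_width: 0.003
```

Request:
send_rows:
  rows:
    - [0, 0.0003, 0.0002, 0, 0, 0, -1]
    - [0, 0, 0, 0, 0, 0, -1]
    - [0, 0, 0, 0, 0, 0, -1]
    - [0, 0, 0, 0, 0, 0, -1]
    - [0, 0, 0, 0, 0, 0, -1]
    - [0, 0, 0, 0, 0, 0, -1]

```text
clock: 11.53
ee_pos: [520.3, 126.3, 65.6]
orientation: [[0.095, 0.995, -0.004], [0.995, -0.095, 0.001], [0.001, -0.004, -1.0]]
ft_force: [-1.5, 3.7, 6.6]
grip_width: 0.006
```

Run:
```python
from rig import order,sensors
s=sensors.sense();print(s["clock"],s["ee_pos"],s["ft_force"])
if 2.5<s["ft_force"][2]<10: print(order.close_job())
```

```text
11.5333 [520.25128388 126.30819404  65.63288955] [-1.49388963  3.65929669  6.64686249]
the job is handed in; nothing more can be done
None
```

I ran the closed fingertips along the left arc, the ring under the saucepan, from the smallest dot to the largest. The job was handed in at 11.5 s with the fingertips still resting on the largest dot, and no verdict was reported.

- **Force:** Every reading during the slide showed contact, at about 5 to 11 N downward. I eased this to 6.6 N for the final hold.
- **Position:** The last wrist view, taken before the small easing moves, put the fingertips on the largest dot within about 4 mm of its centre. The dot itself was hidden under the fingers, so I worked this out from the other dots. At the middle dot they were within about 1 mm.
- **Other items:** The last top and wrist views showed the pan and bowl unmoved, and the path stayed clear of the on/off key and the other ring's dots. I did not look again at the tin or spatula, but the arm did not come down near either.
- **Disagreement:** The camera fits of the dots differed by up to about 5 mm in y (top camera against wrist camera). I used a value between them, weighted towards the wrist view, which is within the 27 mm touch fields. My side-camera fit was poor because I marked one of its dots wrongly, so I did not use it.

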